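# Show a cleaned grinding ball to the inspection camera in its rinse tray

### The arm

A 7-joint arm with a two-finger parallel gripper is mounted at the origin on the work surface. World frame = base frame: x ahead of the robot, y to its left, z up, the work surface at z = 0. Lengths are in m, angles in rad, forces in N, time in s.
With the tool pointing down it reaches from about 0.35 to 0.775 m from the base axis. Payload 3.1 kg.
Tool frame: the origin (TCP) lies between the finger pads; the fingertips stand manip.tip_extent ahead of it and the grasp point (between the pads) lies 11 mm behind it (manip.tip_extent is the distance from the TCP to the fingertips, in m); z points along the fingers, x is the direction in which the jaws open and shut, and the axes are right-handed (so a half turn about z gives the same grasp; the last joint's range is limited). The gripper opens to 85 mm and grips with 20 to 120 N. Pads are 22 mm wide; open, the fingers measure 114 mm over their backs; the gripper's body (76 mm by 85 mm) begins 54 mm behind the grasp point. The pads swing forward as they close: fully open they stand 13 mm farther back than shut.
Start: joints at [-1.243, 0.311, 0.014, 1.512, -0.004, 1.319, -0.027], TCP at [0.199, 0.513, 0.239] pointing down, gripper open.
Joint ranges: [-2.7, 2.7], [-0.3, 1.91], [-1.27, 1.3], [0.12, 2.57], [-1.44, 4.58], [0.2, 2.03], [-3.05, 3.05]. Speed limits (rad/s): [2.79, 2.79, 3.14, 3.14, 3.14, 3.14, 3.14].

### API

Orientations are given as a unit quaternion [x, y, z, w].
In Python, from cell import manip gives the robot as it stands.
- The arm moves only by the shell command python3 -m creep 'ROWS' [FORCE]. ROWS is JSON, a list of rows, each an object with "dp": the shift along the tool's x, y, z in cm, a list of three; "turn": the turn about the tool's z in degrees; "fingers": the opening, from 0 (shut) to 1 (fully open). A call has 1 to 10 rows; each row shifts and turns the pose as measured when the row begins, along the tool's axes as they then stand; what a row does not reach is not made up. A row lasts 1/8 s, in which the tool goes at most 62.5 mm and 10.7 degrees, less where a joint would pass 70% of its speed; a pose out of reach is approached as far as the arm can. A call is refused whole if a number of a shift passes 6.25 or a number of a turn 10.7, either way. A call with a gripper value outside its range is refused whole. The fingers move at their own pace and stop on an object; FORCE is the grip in N (left out, the last holds). Time passes only in rows, so rows that do not move let the fingers close. It gives the time, the measured TCP pose, the force and the opening at its end, in the units of the state.
- manip.observe(): the state, without advancing time (a new reading comes with each control period).
- manip.snapshot(name): name is "scene" or "top"; returns a dict with "frame" (480x640x3 uint8, red, green, blue), "z_map" (480x640 float32, m along the optical axis (not along the pixel's ray), 0 where there is no reading), "fx", "fy", "cx", "cy" (pixels), "position" and "attitude" of the camera in the world. Camera axes: x right, y down, z forward; pixel columns grow to the right and rows downward; lengths in m; the calibration is good to about 2 mm. A picture is of the moment at which its call begins.
- manip.finish_job(): hands the job in, once; it reports no verdict.
Trained networks look in a picture, given as the dict that the camera call returned (one of the last four; its "shot" number tells which), for a name from the list of things; names that differ only in an ending like _2 or _b are one class to them, and where a whole thing is asked for, a point or a joint stands for the part that bears it (a point fixed in the world has none). Each returns a list of dicts, best first, with "conf" (0 to 1); they miss things now and then, are a little off and sometimes report something else, mostly with a low value. They report only what shows in the picture. A call takes as long as a camera call.
- manip.regions_of(query, picture): "region" (480x640 bool, what is visible of it) and "bbox" ([left, top, right, bottom] in pixels, round what is visible of it).
- manip.mark_of(query, picture): "centre" ([column, row] in pixels: a listed point, or the origin of a listed thing).
The state is a dict: "time": time; "qpos": joint angles; "joint_vel": joint speeds; "effort": joint torques, N m; "tool_pos": TCP position; "ee_rot": TCP orientation; "wrist_force": force on the tool from outside, world axes, zero at the start; "wrist_torque": the same for the moment, N m; "finger_gap": finger opening in m.
Only numpy, scipy, OpenCV 4.12 (cv2) and the standard library are available. Lean on these libraries where they do the work, as an engineer would, in place of code of your own. Each camera call takes 0.05 s, during which the arm holds its last target. There are 200 camera calls.

### The job

A cleaned steel grinding ball lies loose in the middle pocket of the small aluminium rinse tray. With the tray still standing on the bench, swing its folded handle up until it snaps upright into its catches; then lift the tray by the middle of the handle and carry it, without touching or spilling the ball, to the inspection camera. Finish while holding it there, still and level, clear of the bench and the camera, one long open side of the tray (not an end plate) square to the lens and the ball centred in front of the lens, 12 cm from it; leave the camera and the other glassware and vessels on the bench as they are.

Things in the scene. Friction and masses are not known exactly. Their poses are not given: they have to be found in the camera images.
- tray: Aluminium rinse tray, about 0.6 kg, loose on the bench: plate 110 mm (x) by 140 mm (y), 12 mm thick, three round pockets (24 mm wide, 3 mm deep) at y = -42, 0, 42 mm, and at y = -68 and 68 mm an upright end plate 36 mm wide, its top 62 mm above the underside. Origin: centre of the underside; z up; the folded handle lies towards -x. 164 mm long over the handle's arms.
- handle (a joint): Swing handle, an aluminium tube U outside the end plates: 0 rad folded flat towards the tray's -x, 1.571 upright at its stop. Turns about the tray's y, pivots 30 mm above the underside at x = 0. Friction holds it at any angle. From 1.1 rad it rides over a sprung catch nose on each end plate, past 1.4 it snaps upright; 1.2 N at the grip bar does it, the tray stays put. As much reopens it.
- handle_grip (a point): Middle of the handle's grip bar: round aluminium, 10 mm thick, about 146 mm free length, parallel to the tray's y, 90 mm from the pivot line. At joint angle q it lies at x = -90 cos q, z = 30 + 90 sin q mm in the tray's frame (upright: 120 mm above the underside, over the tray's middle). The place to pinch and carry.
- ball: Steel grinding ball, 25 mm diameter, 64 g; origin at its centre. It lies loose in the tray's middle pocket, can shift about 4 mm in it, and rolls out if the tray is tipped by about 40 degrees.
- pocket (a point): Where the ball's centre is when it lies in the middle of its pocket: on the tray's z axis, 21.5 mm above the tray's underside.
- camera: Inspection camera on a heavy stand, fixed to the bench. Origin: on the bench under the camera body; the lens looks along its own -x (at yaw 0 towards the robot). Base plate 130 (x) by 110 mm, 14 mm high; camera body 46 mm square, round black lens in front, top 163 mm above the bench; post up to 209 mm at x = +50 mm.
- lens (a point): Centre of the lens front, 140 mm above the bench and 75 mm ahead (-x) of the camera's origin. Same axes as the camera: the lens looks along -x, so the ball belongs at x = -120 mm, y = 0, z = 0 in this frame.
- bottle: Glass laboratory bottle with a red screw cap, 70 mm diameter, 140 mm high; origin at the centre of its underside. A bystander.
- jar: Open round steel grinding jar, 60 mm diameter, 55 mm high; origin at the centre of its underside. A bystander.
- vial_a: Small glass vial with a white stopper, 28 mm diameter, 57 mm high; origin at the centre of its underside. A bystander.
- vial_b: A second such vial, 28 mm diameter, 57 mm high; origin at the centre of its underside. A bystander.

How it is judged:
On the way, in this order (a step that is already met when the one before it is completed fails the run):
1. the handle is upright in its catches while the tray still stands on the bench (value of joint handle above 1.5 rad and height (world z) of tray below 0.004 m and angle between tray's own z axis and vertical below 0.05 rad), for 0.2 s.
2. the tray is lifted clear of the bench, handle upright, ball in its pocket (value of joint handle above 1.4 rad and height (world z) of tray above 0.03 m and distance between ball and pocket below 0.012 m), for 0.2 s.
At the end, for the whole second after the job is handed in: Fingers hold the tray by its grip bar (within 45 mm of its middle), clear of bench and camera; handle above 1.45 rad; tray level within 5 degrees, still; ball in its pocket, 95 to 145 mm before the lens, within 18 mm of its axis sideways and in height; tray x within 17 degrees of the lens axis (x of ball in the frame of lens between -0.145 and -0.095 m and y of ball in the frame of lens between -0.018 and 0.018 m and z of ball in the frame of lens between -0.018 and 0.018 m and angle between the x axis of tray and the x axis of lens, either way round below 0.3 rad and angle between tray's own z axis and vertical below 0.09 rad and value of joint handle above 1.45 rad and distance between ball and pocket below 0.012 m and linear speed of tray below 0.03 m/s and height (world z) of tray above 0.08 m and contact force between tray and the fingers above 1 N and distance between the grasp point and handle_grip below 0.045 m and contact force between tray and camera below 0.1 N); the arm keeps its last pose, push and grip.
It fails at once if the ball leaves its pocket (distance between ball and pocket above 0.015 m).
It fails at once if the robot touches the ball (contact force between ball and the arm above 0.2 N or contact force between ball and the fingers above 0.2 N).
It fails at once if the camera is bumped (contact force between camera and the arm above 2 N or contact force between camera and the fingers above 2 N or contact force between camera and tray above 2 N).
It fails at once if a bystander is displaced by more than 2 cm or knocked over (distance of any of bottle, jar, vial_a, vial_b from where it was at the start of the episode above 0.02 m or angle between any of bottle, jar, vial_a, vial_b's own z axis and vertical above 0.6 rad).
It also fails if it takes over 54 s, if anything falls off the work surface, if the arm or the gripper's body presses on something with over 40 N, if the wrist force passes 120 N, or if a joint passes its speed limit or range.

## Working session

There is one attempt and no reset: what is moved stays moved. The work goes in short steps, Python scripts to look and compute and a shell command to move; the robot and the scene stay as the last step left them, time stands still between calls to the robot, and variables do not carry over. Pictures are saved under pics/ and viewed, about 8 in all and at most 12, crops included, and the job is handed in when it is done.

```bash
mkdir -p pics
cat > h.py <<'E'
import numpy as np,cv2
from scipy.spatial.transform import Rotation as R
from cell import manip
def att(s):
    a=np.array(s["attitude"],float)
    return a if a.shape==(3,3) else R.from_quat(a).as_matrix()
def ray(s,uv):
    d=np.array([(uv[0]-s["cx"])/s["fx"],(uv[1]-s["cy"])/s["fy"],1.]);return np.array(s["position"]),att(s)@d
def at_z(s,uv,z):
    p,d=ray(s,uv);return p+d*(z-p[2])/d[2]
def tri(s1,u1,s2,u2):
    p,d=ray(s1,u1);q,e=ray(s2,u2)
    A=np.stack([d,-e],1);t=np.linalg.lstsq(A,q-p,rcond=None)[0]
    a=p+d*t[0];b=q+e*t[1];return (a+b)/2,np.linalg.norm(a-b)
def cloud(s,m):
    v,u=np.nonzero(m&(s["z_map"]>0));z=s["z_map"][v,u]
    c=np.stack([(u-s["cx"])/s["fx"]*z,(v-s["cy"])/s["fy"]*z,z],1);return c@att(s).T+np.array(s["position"])
def save(s,n,box=None,k=1):
    f=s["frame"][:,:,::-1]
    if box: f=f[box[1]:box[3],box[0]:box[2]]
    cv2.imwrite("pics/"+n,cv2.resize(f,None,fx=k,fy=k))
E
python3 - <<'E'
from h import *
np.set_printoptions(precision=4,suppress=True)
print(manip.tip_extent,manip.observe())
S={n:manip.snapshot(n) for n in("scene","top")}
for n,s in S.items():
    save(s,n+"0.png");print(n,s["position"],s["attitude"],s["fx"])
for q in("tray","handle","handle_grip","ball","pocket","camera","lens","bottle","jar","vial_a"):
    m={}
    for n,s in S.items():
        r=manip.mark_of(q,s);m[n]=r;print(q,n,[(np.round(x["centre"]),round(x["conf"],2)) for x in r[:3]])
    if m["scene"] and m["top"] and q!="vial_a":
        print("   tri",tri(S["scene"],m["scene"][0]["centre"],S["top"],m["top"][0]["centre"]))
E
```

```text
0.008 {'time': 0.0, 'qpos': array([-1.2427,  0.3117,  0.014 ,  1.5131, -0.0044,  1.3192, -0.0272]), 'joint_vel': array([ 0.0014,  0.0001, -0.0002,  0.0007, -0.0004,  0.0012, -0.0004]), 'effort': array([ -0.0002, -37.9909,   0.1462, -23.0587,   0.0124,   0.0135,
         0.    ]), 'tool_pos': array([0.1985, 0.5122, 0.2382]), 'ee_rot': array([ 0.825 ,  0.5651, -0.0009,  0.0007]), 'wrist_force': array([0.1906, 0.6806, 0.1516]), 'wrist_torque': array([-0.    , -0.0283,  0.0358]), 'finger_gap': 0.08531873673605457}
scene [ 1.1864 -0.522   0.633 ] [ 0.8005  0.3691 -0.2017 -0.4269] 607.8790919471213
top [0.4847 0.0158 0.8523] [-0.7004  0.7095 -0.0508  0.0589] 482.8871565284284
tray scene [(array([373., 260.]), 0.71), (array([205., 296.]), 0.19)]
tray top [(array([262., 269.]), 0.91)]
   tri (array([0.5727, 0.1218, 0.0025]), np.float64(0.002704882987725239))Traceback (most recent call last):
  File "<stdin>", line 10, in <module>
ValueError: it knows: ball, bottle, camera, handle_grip, jar, lens, pocket, tray, vial
```

Run:
```python
from h import *
np.set_printoptions(precision=4,suppress=True)
S={n:manip.snapshot(n) for n in("scene","top")}
for q in("tray","handle_grip","ball","pocket","camera","lens","bottle","jar","vial"):
    m={}
    for n,s in S.items():
        r=manip.mark_of(q,s);m[n]=r;print(q,n,[(np.round(x["centre"]),round(x["conf"],2)) for x in r[:3]])
    if m["scene"] and m["top"] and q!="vial":
        print("   tri",tri(S["scene"],m["scene"][0]["centre"],S["top"],m["top"][0]["centre"]))
    if q=="vial":
        for x in m["top"]: print("  ",at_z(S["top"],x["centre"],0))
```

```text
tray scene [(array([372., 261.]), 0.76)]
tray top [(array([262., 269.]), 0.89), (array([298., 164.]), 0.51)]
   tri (array([0.5715, 0.1216, 0.0011]), np.float64(0.0008216739469992502))
handle_grip scene [(array([335., 215.]), 0.64)]
handle_grip top [(array([272., 311.]), 0.92), (array([262., 268.]), 0.57), (array([297., 167.]), 0.17)]
   tri (array([0.4986, 0.0961, 0.0723]), np.float64(0.003830013910332364))
ball scene [(array([374., 252.]), 0.58)]
ball top [(array([259., 265.]), 0.7)]
   tri (array([0.576 , 0.1223, 0.0227]), np.float64(0.002119412532832709))
pocket scene [(array([374., 252.]), 0.84)]
pocket top [(array([262., 268.]), 0.85)]
   tri (array([0.5734, 0.1211, 0.0203]), np.float64(0.006430132185326928))
camera scene [(array([292., 406.]), 0.68)]
camera top [(array([436., 172.]), 0.68)]
   tri (array([ 0.744 , -0.1957,  0.0056]), np.float64(0.0010281052429376822))
lens scene [(array([244., 301.]), 0.86)]
lens top [(array([469., 196.]), 0.66)]
   tri (array([ 0.6644, -0.2068,  0.1421]), np.float64(0.002739404389689023))
bottle scene [(array([476., 289.]), 0.74)]
bottle top [(array([222., 176.]), 0.97), (array([298., 165.]), 0.4)]
   tri (array([0.7442, 0.1953, 0.0021]), np.float64(0.0011026618578653783))
jar scene [(array([430., 332.]), 0.86)]
jar top [(array([297., 166.]), 0.58), (array([262., 268.]), 0.2)]
   tri (array([ 0.7628,  0.0578, -0.0011]), np.float64(0.0026526103842675025))
vial scene [(array([206., 292.]), 0.91), (array([184., 281.]), 0.79)]
vial top [(array([420., 333.]), 0.78), (array([428., 361.]), 0.55)]
   [ 0.4569 -0.1538  0.    ]
   [ 0.41   -0.1655  0.    ]
```

View pics/scene0.png

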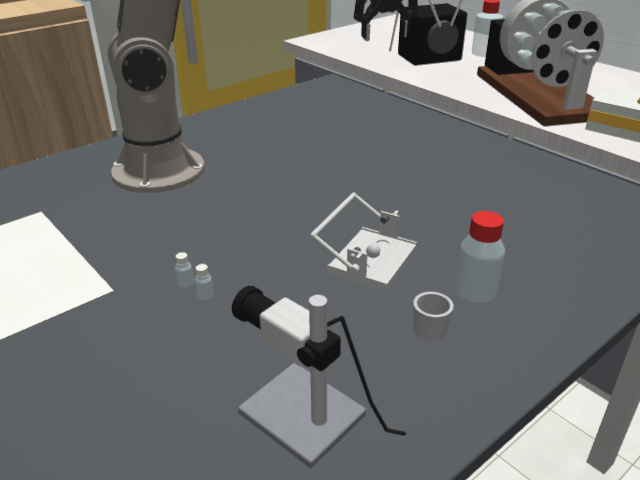

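View pics/top0.png

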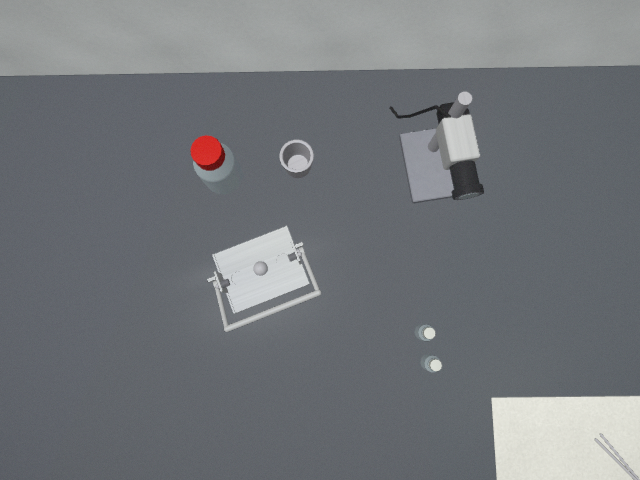

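Both views show the tray at top (262,269) and the handle already partly raised, at about 0.5 rad. Its bar runs from (228,327) to (318,293) in the top view. The camera is at (436,172) with its lens towards the robot, the vials are at (425,333) and (432,364), and the bottle and jar are beyond the tray. I'll refine the yaws from depth.

Run:
```python
from h import *
np.set_printoptions(precision=4,suppress=True)
S={n:manip.snapshot(n) for n in("scene","top")}
for n,s in S.items():
    r=manip.regions_of("tray",s)
    P=cloud(s,r[0]["region"])
    print(n,"tray",r[0]["conf"],len(P))
    Q=P[(P[:,2]>.006)&(P[:,2]<.018)];print(" plate rect",cv2.minAreaRect(Q[:,:2].astype(np.float32)*1000))
    B=P[(P[:,2]>.064)]; 
    if len(B)>10:
        c=np.median(B,0);w=np.linalg.svd(B-c,full_matrices=False)[2][0];print(" bar",len(B),B.mean(0),w,np.degrees(np.arctan2(w[1],w[0])), np.percentile((B-B.mean(0))@w,[2,98]),np.percentile(B[:,2],[5,50,95]))
    r=manip.regions_of("camera",s);P=cloud(s,r[0]["region"])
    Q=P[(P[:,2]>.009)&(P[:,2]<.019)];print(" base rect",r[0]["conf"],len(Q),cv2.minAreaRect(Q[:,:2].astype(np.float32)*1000))
    Q=P[(P[:,2]>.115)&(P[:,2]<.17)];w=np.linalg.svd(Q[:,:2]-Q[:,:2].mean(0),full_matrices=False)[2][0];print(" body",Q.mean(0),np.degrees(np.arctan2(w[1],w[0])),cv2.minAreaRect(Q[:,:2].astype(np.float32)*1000))
```

```text
scene tray 0.69 4265
 plate rect ((572.4749145507812, 123.69223022460938), (112.13294982910156, 145.84217834472656), 20.68330192565918)
 bar 454 [0.5127 0.0866 0.0758] [ 0.3383 -0.941   0.0025] -70.22454013968083 [-0.0917  0.0693] [0.0648 0.0777 0.0818]
 base rect 0.55 6172 ((777.81982421875, -189.79071044921875), (166.0357208251953, 112.05622863769531), 8.12224006652832)
 body [ 0.7527 -0.2024  0.1522] 11.373882177380278 ((743.572021484375, -195.08706665039062), (160.43605041503906, 59.58373260498047), 13.559704780578613)
top tray 0.89 6290
 plate rect ((570.82421875, 122.26882934570312), (110.52725982666016, 140.44004821777344), 20.854001998901367)
 bar 777 [0.5038 0.0957 0.0777] [-0.3601  0.9329  0.0006] 111.10619362930714 [-0.0799  0.0808] [0.0656 0.0794 0.0822]Traceback (most recent call last):
  File "<stdin>", line 12, in <module>
IndexError: list index out of range
```

```bash
python3 -m creep '[{"dp":[0,0,0],"turn":9.7,"fingers":0.4},{"dp":[0,0,0],"turn":9.7,"fingers":0.4},{"dp":[0,0,0],"turn":9.7,"fingers":0.4},{"dp":[0,0,0],"turn":9.7,"fingers":0.4},{"dp":[0,0,0],"turn":9.5,"fingers":0.4}]'
python3 -m creep '[{"dp":[1.35,5,0],"turn":0,"fingers":0.4},{"dp":[1.35,5,0],"turn":0,"fingers":0.4},{"dp":[1.35,5,0],"turn":0,"fingers":0.4},{"dp":[1.35,5,0],"turn":0,"fingers":0.4},{"dp":[1.35,5,0],"turn":0,"fingers":0.4},{"dp":[1.35,5,0],"turn":0,"fingers":0.4},{"dp":[1.35,5,0],"turn":0,"fingers":0.4},{"dp":[1.35,5,0],"turn":0,"fingers":0.4},{"dp":[0,0,0],"turn":0,"fingers":0.4}]'
cat > go.py <<'E'
import sys
from h import *
# go.py x y z yaw : remaining shift in tool axes (cm), turn (deg)
o=manip.observe();r=R.from_quat(o["ee_rot"]);M=r.as_matrix()
t=np.array([float(v) for v in sys.argv[1:4]])
yaw=np.degrees(np.arctan2(M[1,0],M[0,0]))
print("t",round(o["time"],2),"pos",np.round(o["tool_pos"],4),"yaw",round(yaw,2),"tilt",round(np.degrees(np.arccos(-M[2,2])),2),"gap",round(o["finger_gap"],4),"F",np.round(o["wrist_force"],2))
T=np.radians(float(sys.argv[4]));X=np.array([np.cos(T),np.sin(T),0]);Y=np.array([np.sin(T),-np.cos(T),0])
d=(t-o["tool_pos"])*100
print("now-axes",np.round(M.T@d,2),"after-turn axes",np.round([d@X,d@Y,-d[2]],2),"turn",round((yaw-float(sys.argv[4])+180)%360-180,2))
E
python3 go.py 0.499 0.095 0.13 20.5
```

```text
time: 2.12
tool_pos: [0.1988, 0.5128, 0.2393]
ee_rot: [0.986, 0.164, -0.0, -0.0]
wrist_force: [0.7, -0.7, -0.3]
finger_gap: 0.0342
time: 3.25
tool_pos: [0.4384, 0.1607, 0.2397]
ee_rot: [0.986, 0.166, 0.003, -0.002]
wrist_force: [0.4, 0.5, -0.3]
finger_gap: 0.0343
t 3.25 pos [0.4384 0.1607 0.2397] yaw 19.05 tilt 0.38 gap 0.0343 F [ 0.44  0.51 -0.3 ]
now-axes [ 3.51  8.22 10.97] after-turn axes [ 3.37  8.27 10.97] turn -1.45
```

```bash
python3 -m creep '[{"dp":[1.1,2.7,2],"turn":-1.5,"fingers":0.4},{"dp":[1.1,2.7,3],"turn":0,"fingers":0.4},{"dp":[1.1,2.7,3],"turn":0,"fingers":0.4},{"dp":[0,0,2],"turn":0,"fingers":0.4},{"dp":[0,0,0],"turn":0,"fingers":0.4}]'
python3 go.py 0.499 0.095 0.065 20.5
python3 - <<'E'
from h import *
s=manip.snapshot("scene");save(s,"a1.png",(230,110,480,310),3)
E
```

```text
time: 3.88
tool_pos: [0.4994, 0.1008, 0.1378]
ee_rot: [0.983, 0.182, 0.004, -0.004]
wrist_force: [0.3, 0.8, 0.7]
finger_gap: 0.0341
t 3.88 pos [0.4994 0.1008 0.1378] yaw 20.98 tilt 0.69 gap 0.0341 F [0.34 0.79 0.73]
now-axes [-0.31  0.58  7.27] after-turn axes [-0.23  0.53  7.28] turn 0.48
```

View pics/a1.png

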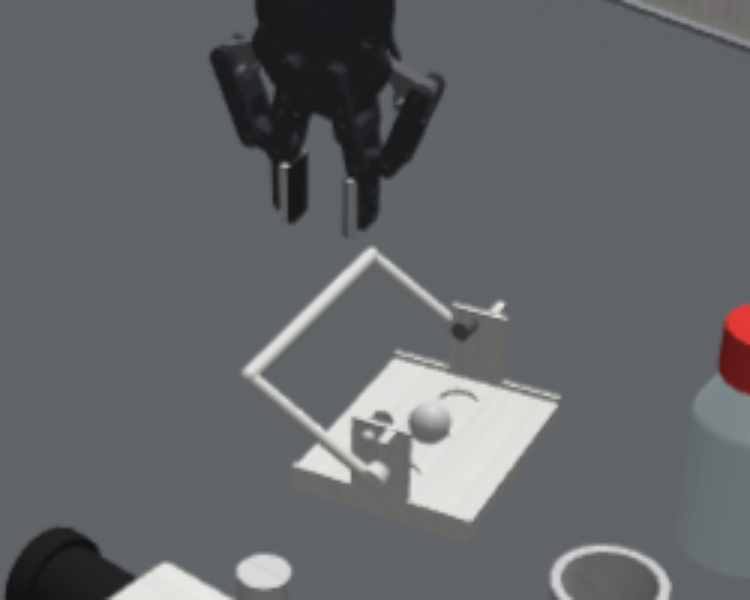

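The jaws straddle the bar at about crop (310,310), above it, so I'll lower around it.

```bash
python3 -m creep '[{"dp":[-0.25,0.5,1.8],"turn":0.5,"fingers":0.4},{"dp":[0,0,2],"turn":0,"fingers":0.4},{"dp":[0,0,2],"turn":0,"fingers":0.4},{"dp":[0,0,1.3],"turn":0,"fingers":0.4},{"dp":[0,0,0],"turn":0,"fingers":0.26}]'
python3 go.py 0.499 0.095 0.065 20.5
python3 - <<'E'
from h import *
s=manip.snapshot("scene");save(s,"a2.png",(230,110,480,310),3)
E
```

```text
time: 4.55
tool_pos: [0.5037, 0.1015, 0.0724]
ee_rot: [0.983, 0.182, 0.01, -0.006]
wrist_force: [-2.5, -1.0, 0.4]
finger_gap: 0.0222
t 4.55 pos [0.5037 0.1015 0.0724] yaw 20.93 tilt 1.4 gap 0.0222 F [-2.49 -1.    0.4 ]
now-axes [-0.69  0.45  0.73] after-turn axes [-0.67  0.44  0.74] turn 0.43
```

View pics/a2.png

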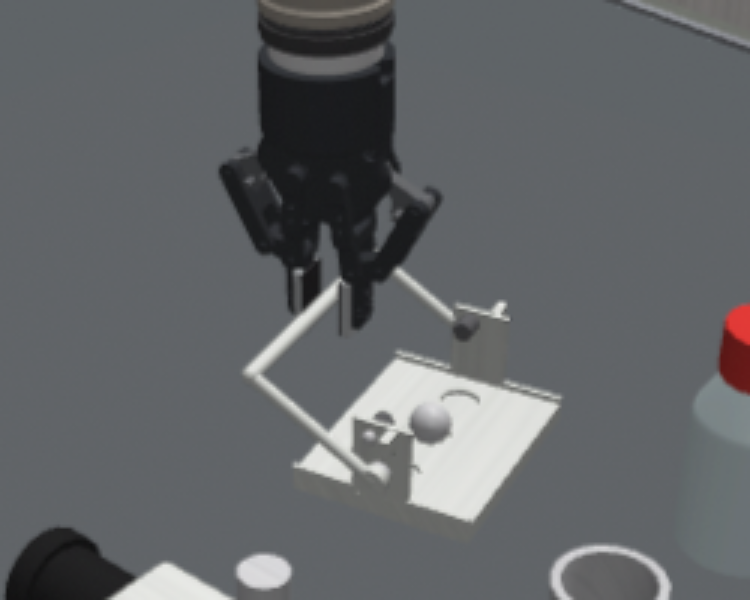

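The bar lies between the pads and the small -x force means the rear pad is touching it. Next I swing it along the arc.

```bash
python3 -m creep '[{"dp":[0.9,0.1,-0.9],"turn":0.4,"fingers":0.26},{"dp":[1,0.1,-0.9],"turn":0,"fingers":0.26},{"dp":[1,0.1,-0.7],"turn":0,"fingers":0.26},{"dp":[1,0.1,-0.5],"turn":0,"fingers":0.26},{"dp":[1,0,-0.3],"turn":0,"fingers":0.26},{"dp":[0,0,0],"turn":0,"fingers":0.26}]'
python3 go.py 0.571 0.122 0.109 20.5
```

```text
time: 5.35
tool_pos: [0.5529, 0.1163, 0.1121]
ee_rot: [0.984, 0.178, 0.011, -0.008]
wrist_force: [0.3, -0.4, -0.7]
finger_gap: 0.0223
t 5.35 pos [0.5529 0.1163 0.1121] yaw 20.53 tilt 1.52 gap 0.0223 F [ 0.31 -0.39 -0.67]
now-axes [1.89 0.1  0.35] after-turn axes [1.9  0.1  0.31] turn 0.03
```

```bash
python3 -m creep '[{"dp":[0.7,0,0],"turn":0,"fingers":0.26},{"dp":[0.7,0.1,0.1],"turn":0,"fingers":0.26},{"dp":[0.6,0,0.1],"turn":0,"fingers":0.26},{"dp":[0.2,0,0],"turn":0,"fingers":0.26},{"dp":[0,0,0],"turn":0,"fingers":0.26}]'
python3 go.py 0.571 0.122 0.109 20.5
python3 - <<'E'
from h import *
np.set_printoptions(precision=4,suppress=True)
S={n:manip.snapshot(n) for n in("scene","top")}
save(S["scene"],"a3.png",(230,110,480,310),3)
for q in("tray","handle_grip"):
    m=[manip.mark_of(q,s) for s in S.values()]
    if all(m):print(q,[x[0]["conf"] for x in m],tri(S["scene"],m[0][0]["centre"],S["top"],m[1][0]["centre"]))
E
```

```text
time: 5.98
tool_pos: [0.5753, 0.1232, 0.1094]
ee_rot: [0.984, 0.178, 0.01, -0.008]
wrist_force: [-0.9, -0.1, -0.5]
finger_gap: 0.0222
t 5.97 pos [0.5753 0.1232 0.1094] yaw 20.51 tilt 1.46 gap 0.0222 F [-0.91 -0.07 -0.52]
now-axes [-0.45 -0.04  0.03] after-turn axes [-0.45 -0.04  0.04] turn 0.01
tray [0.69, 0.94] (array([ 0.574 ,  0.1209, -0.0028]), np.float64(0.005829129340882264))
```

View pics/a3.png

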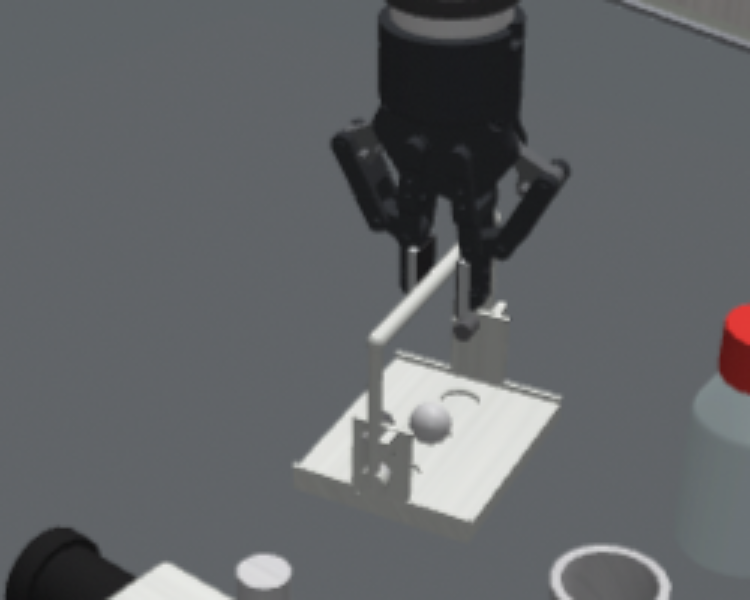

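The handle arm stands vertical at crop (375,400) and the ball is in its pocket. I'll check the bar position and angle by depth before pinching.

Run:
```python
from h import *
np.set_printoptions(precision=4,suppress=True)
s=manip.snapshot("top")
c=np.array([.571,.122]);X=np.array([.937,.35]);Y=np.array([-.35,.937])
P=cloud(s,np.ones((480,640),bool));a=(P[:,:2]-c)@X;b=(P[:,:2]-c)@Y
for s in(s,manip.snapshot("scene")):
    P=cloud(s,np.ones((480,640),bool));a=(P[:,:2]-c)@X;b=(P[:,:2]-c)@Y
    for lo,hi in((-.08,-.035),(.035,.08)):
        m=(abs(a)<.04)&(b>lo)&(b<hi)&(P[:,2]>.108)&(P[:,2]<.13);print(m.sum(),np.percentile(a[m],[5,50,95]) if m.any() else "",P[m,2].max() if m.any() else "")
```

```text
195 [-0.0049 -0.0012  0.0037] 0.12891689194751232
0  
129 [-0.0008  0.0043  0.0069] 0.12768787529773606
7 [0.0038 0.0056 0.0065] 0.12576732838259452
```

```bash
python3 -m creep '[{"dp":[-0.4,0,0],"turn":0,"fingers":0.26},{"dp":[0,0,0],"turn":0,"fingers":0.2},{"dp":[0,0,0],"turn":0,"fingers":0.1},{"dp":[0,0,0],"turn":0,"fingers":0},{"dp":[0,0,0],"turn":0,"fingers":0},{"dp":[0,0,0],"turn":0,"fingers":0}]' 60
python3 go.py 0.571 0.122 0.109 20.5
python3 -m creep '[{"dp":[0,0,-0.4],"turn":0,"fingers":0},{"dp":[0,0,-0.8],"turn":0,"fingers":0},{"dp":[0,0,-1],"turn":0,"fingers":0},{"dp":[0,0,-1.5],"turn":0,"fingers":0},{"dp":[0,0,-1.5],"turn":0,"fingers":0},{"dp":[0,0,-0.8],"turn":0,"fingers":0},{"dp":[0,0,-0.3],"turn":0,"fingers":0},{"dp":[0,0,0],"turn":0,"fingers":0}]'
python3 go.py 0.571 0.122 0.19 20.5
python3 - <<'E'
from h import *
s=manip.snapshot("scene");save(s,"a4.png",(230,80,480,280),3)
E
```

```text
time: 7.12
tool_pos: [0.5712, 0.1217, 0.1098]
ee_rot: [0.984, 0.178, 0.011, -0.008]
wrist_force: [-0.9, -0.3, 0.7]
finger_gap: 0.008
t 7.12 pos [0.5712 0.1217 0.1098] yaw 20.51 tilt 1.51 gap 0.008 F [-0.91 -0.29  0.73]
now-axes [-0.01 -0.03  0.08] after-turn axes [-0.01 -0.03  0.08] turn 0.01
time: 8.12
tool_pos: [0.5671, 0.12, 0.1741]
ee_rot: [0.984, 0.178, 0.007, -0.008]
wrist_force: [0.2, 0.1, -6.0]
finger_gap: 0.008
t 8.12 pos [0.5671 0.12   0.1741] yaw 20.49 tilt 1.17 gap 0.008 F [ 0.23  0.07 -6.05]
now-axes [ 0.46 -0.07 -1.58] after-turn axes [ 0.43 -0.05 -1.59] turn -0.01
```

View pics/a4.png

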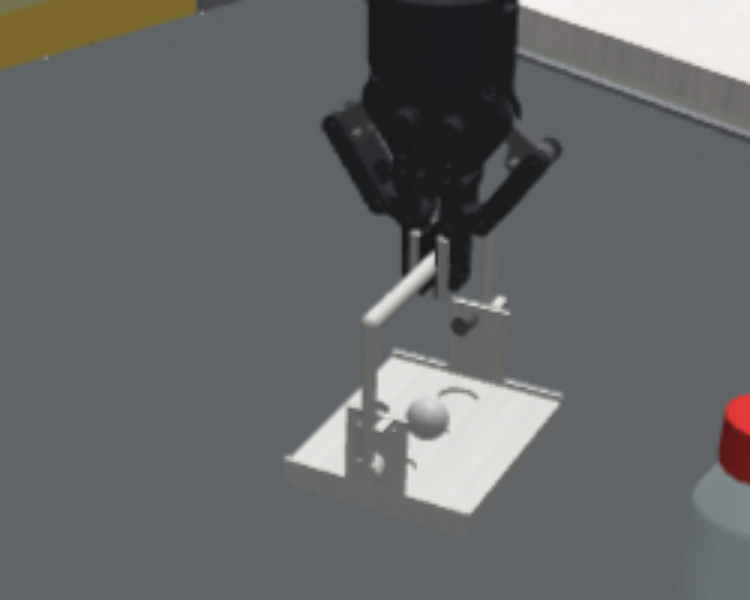

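The tray is lifted level at 6 N with the ball in place at crop (428,417). I raise it and turn to the camera's yaw of about 8°, then carry it gently.

```bash
python3 -m creep '[{"dp":[0,0,-0.5],"turn":1,"fingers":0},{"dp":[0,0,-1],"turn":2,"fingers":0},{"dp":[0,0,-1.2],"turn":2.5,"fingers":0},{"dp":[0,0,-1.2],"turn":2.5,"fingers":0},{"dp":[0,0,-1],"turn":2.5,"fingers":0},{"dp":[0,0,-0.5],"turn":1.5,"fingers":0},{"dp":[0,0,0],"turn":0.5,"fingers":0}]'
python3 go.py 0.548 -0.223 0.229 8
```

```text
time: 9.05
tool_pos: [0.5659, 0.1189, 0.2306]
ee_rot: [0.998, 0.063, 0.005, -0.008]
wrist_force: [-0.1, 0.2, -6.6]
finger_gap: 0.0078
t 9.05 pos [0.5659 0.1189 0.2306] yaw 7.17 tilt 1.07 gap 0.0078 F [-0.11  0.15 -6.57]
now-axes [-6.05 33.69 -0.42] after-turn axes [-6.53 33.6   0.16] turn -0.83
```

```bash
python3 -m creep '[{"dp":[-0.2,0.7,0],"turn":-0.4,"fingers":0},{"dp":[-0.3,1.5,0],"turn":-0.4,"fingers":0},{"dp":[-0.5,2.2,0],"turn":0,"fingers":0},{"dp":[-0.6,2.7,0],"turn":0,"fingers":0},{"dp":[-0.6,3,0],"turn":0,"fingers":0},{"dp":[-0.6,3,0],"turn":0,"fingers":0},{"dp":[-0.6,2.7,0],"turn":0,"fingers":0},{"dp":[-0.5,2.2,0],"turn":0,"fingers":0},{"dp":[-0.3,1.5,0],"turn":0,"fingers":0},{"dp":[-0.1,0.7,0],"turn":0,"fingers":0}]'
python3 go.py 0.548 -0.223 0.229 8
```

```text
time: 10.3
tool_pos: [0.5451, -0.1052, 0.2241]
ee_rot: [0.998, 0.066, 0.001, -0.005]
wrist_force: [-0.2, 0.4, -5.6]
finger_gap: 0.008
t 10.3 pos [ 0.5451 -0.1052  0.2241] yaw 7.61 tilt 0.64 gap 0.008 F [-0.25  0.39 -5.58]
now-axes [-1.27 11.7  -0.62] after-turn axes [-1.35 11.7  -0.49] turn -0.39
```

```bash
python3 -m creep '[{"dp":[-0.1,0.7,-0.1],"turn":-0.4,"fingers":0},{"dp":[-0.2,1.4,-0.1],"turn":0,"fingers":0},{"dp":[-0.2,2,-0.2],"turn":0,"fingers":0},{"dp":[-0.3,2.3,-0.2],"turn":0,"fingers":0},{"dp":[-0.3,2.2,-0.2],"turn":0,"fingers":0},{"dp":[-0.2,1.8,-0.1],"turn":0,"fingers":0},{"dp":[-0.1,1.2,0],"turn":0,"fingers":0},{"dp":[0,0.5,0],"turn":0,"fingers":0},{"dp":[0,0,0],"turn":0,"fingers":0}]'
python3 go.py 0.548 -0.223 0.229 8
python3 - <<'E'
from h import *
np.set_printoptions(precision=4,suppress=True)
S={n:manip.snapshot(n) for n in("scene","top")}
save(S["scene"],"b1.png");save(S["top"],"b2.png",(340,80,600,360),2)
W={}
for q in("ball","lens","camera","tray","pocket"):
    m=[manip.mark_of(q,s) for s in S.values()]
    print(q,[[(np.round(y["centre"]),round(y["conf"],2)) for y in x[:2]] for x in m])
    if all(m):print("   ",tri(S["scene"],m[0][0]["centre"],S["top"],m[1][0]["centre"]))
E
```

```text
time: 11.42
tool_pos: [0.5509, -0.2286, 0.2309]
ee_rot: [0.997, 0.075, 0.001, -0.007]
wrist_force: [-0.3, 0.5, -5.2]
finger_gap: 0.0081
t 11.43 pos [ 0.5509 -0.2286  0.2309] yaw 8.64 tilt 0.79 gap 0.0081 F [-0.3   0.52 -5.22]
now-axes [-0.2  -0.59  0.2 ] after-turn axes [-0.21 -0.59  0.19] turn 0.64
ball [[(array([184., 268.]), 0.56)], [(array([485., 267.]), 0.54)]]
    (array([ 0.5546, -0.2273,  0.1421]), np.float64(0.0032316738499747867))
lens [[(array([245., 302.]), 0.9), (array([183., 266.]), 0.46)], [(array([469., 195.]), 0.91)]]
    (array([ 0.6657, -0.2074,  0.1419]), np.float64(0.003313250239026268))
camera [[(array([291., 403.]), 0.55)], [(array([437., 173.]), 0.83)]]
    (array([ 0.7411, -0.1951,  0.0088]), np.float64(0.0007881878930563111))
tray [[(array([185., 279.]), 0.63), (array([184., 268.]), 0.57)], [(array([482., 270.]), 0.76), (array([469., 194.]), 0.47)]]
    (array([ 0.5523, -0.228 ,  0.1226]), np.float64(0.0031485339428111063))
pocket [[(array([183., 267.]), 0.56)], [(array([485., 274.]), 0.96)]]
    (array([ 0.5463, -0.226 ,  0.1394]), np.float64(0.0001311162163891709))
```

View pics/b1.png

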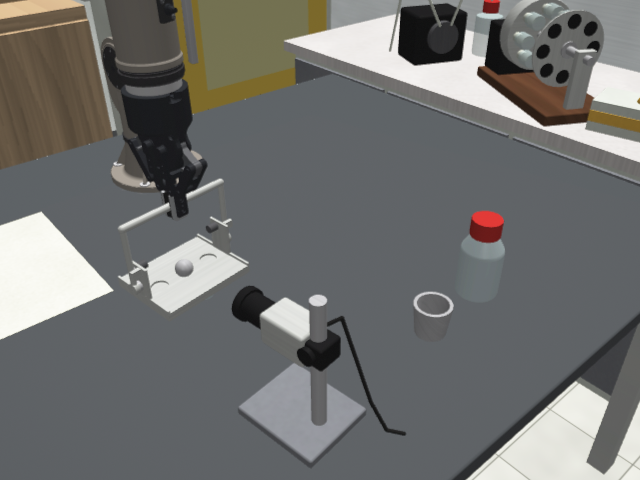

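View pics/b2.png

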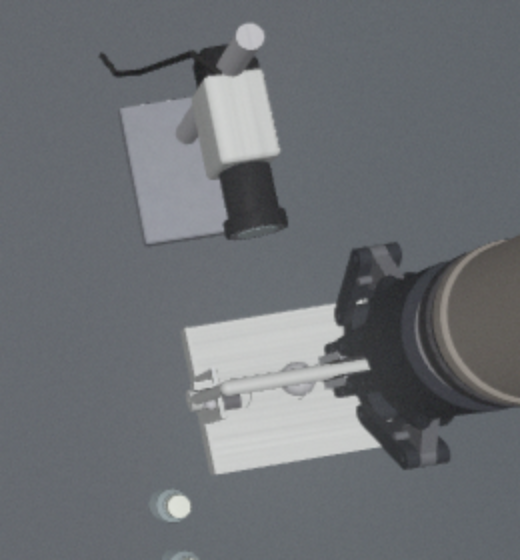

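The tray hangs level with its long side facing the lens: ball at scene (184,268), lens at (245,302), clear of the vials and camera. I'll make one small correction, then check level and stillness.

```bash
python3 -m creep '[{"dp":[-0.3,-0.2,0.05],"turn":0.3,"fingers":0},{"dp":[-0.2,-0.1,0],"turn":0,"fingers":0},{"dp":[0,0,0],"turn":0,"fingers":0},{"dp":[0,0,0],"turn":0,"fingers":0},{"dp":[0,0,0],"turn":0,"fingers":0}]'
python3 go.py 0.548 -0.223 0.229 8
python3 - <<'E'
from h import *
np.set_printoptions(precision=4,suppress=True)
S={n:manip.snapshot(n) for n in("scene","top")}
m=[manip.mark_of("ball",s) for s in S.values()]
if all(m):
    b=tri(S["scene"],m[0][0]["centre"],S["top"],m[1][0]["centre"])[0];y=np.radians(8.2);d=b-[.667,-.207,.141]
    print("ball",b,"lens frame",d[0]*np.cos(y)+d[1]*np.sin(y),-d[0]*np.sin(y)+d[1]*np.cos(y),d[2])
for s in S.values():
    P=cloud(s,manip.regions_of("tray",s)[0]["region"]);Q=P[(abs(P[:,2]-.131)<.008)]
    for _ in range(4):
        c=Q.mean(0);n=np.linalg.svd(Q-c,full_matrices=False)[2][2];Q=Q[abs((Q-c)@n)<.002]
    print(len(Q),"plane z",c,"tilt deg",np.degrees(np.arccos(abs(n[2]))),cv2.minAreaRect(Q[:,:2].astype(np.float32)*1000))
for q in("bottle","jar","vial"):print(q,[at_z(S["top"],x["centre"],0)[:2] for x in manip.mark_of(q,S["top"]) if x["conf"]>.4])
o=manip.observe();print(o["tool_pos"],abs(o["joint_vel"]).max())
E
```

```text
time: 12.65
tool_pos: [0.5448, -0.2263, 0.2307]
ee_rot: [0.997, 0.072, 0.001, -0.007]
wrist_force: [-0.3, -0.3, -6.9]
finger_gap: 0.0079
t 12.65 pos [ 0.5448 -0.2263  0.2307] yaw 8.3 tilt 0.77 gap 0.0079 F [-0.31 -0.34 -6.88]
now-axes [ 0.36 -0.27  0.17] after-turn axes [ 0.36 -0.28  0.17] turn 0.3
ball [ 0.5511 -0.2276  0.1438] lens frame -0.11763572137298572 -0.0038278540960207073 0.0027812517246125767
3499 plane z [ 0.5496 -0.22    0.1334] tilt deg 1.2943353477635753 ((544.5966186523438, -225.26625061035156), (113.20198059082031, 140.60345458984375), 8.203052520751953)
3934 plane z [ 0.5398 -0.2145  0.1337] tilt deg 0.9932943109139614 ((542.9124755859375, -224.11224365234375), (110.08171844482422, 137.49241638183594), 8.299738883972168)
bottle [array([0.7442, 0.1902])]
jar [array([0.765 , 0.0538])]
vial [array([ 0.4526, -0.1506]), array([ 0.4108, -0.1659])]
[ 0.5448 -0.2262  0.2306] 0.0017477591807985565
```

All the checks are well within tolerance, so I'm handing it in.

```bash
python3 -c "
from cell import manip
print(manip.finish_job())"
```

```text
the job is handed in; nothing more can be done
None
```

I swung the handle upright with a loose finger cage, pinched the middle of the bar at 60 N, and lifted and carried the tray to the camera. I handed the job in at about 13 s; it gave no verdict.

| Last check | Measured | Limit |
|---|---|---|
| Ball distance from lens | about 118 mm | 95 to 145 mm |
| Ball sideways from lens axis | -4 mm | ±18 mm |
| Ball height from lens axis | +3 mm | ±18 mm |
| Tray tilt | about 1° | 5° |
| Tray yaw | 8.3°, camera about 8.2° | within 17° |
| Largest joint speed (arm) | 0.002 rad/s | none given (tray below 0.03 m/s) |

- **Bystanders:** the bottle, jar and vials read within about 5 mm of their starting positions in the last check.
- **Handle angle:** judged from depth and pictures. The bar was over the tray's middle with its top at about 125 to 129 mm before the pinch, and the handle looked upright in the last pictures, just before the final 5 mm correction. I had no direct reading of the joint.
- **Disagreements:**
  - The lens-to-camera distance first came out at 80 mm against the stated 75 mm, so I averaged the two.
  - The camera body's yaw read 11 to 13° against 8° from its base plate, and I used the base plate.
  - Ball and tray-centre estimates differed by up to about 8 mm, partly the ball's play in its pocket.

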